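# Lock a freezer box rack with its rod and hold it up level

### The job

The freezer rack with two cryo boxes has to leave the desk. First lock it: take the locking rod out of the aluminium block, pass it down through the three eyelets on the open front of the rack until its grip rests on the top eyelet, and let go of it. Then grip the rack by the carrying handle on top, lift it straight up, level, to at least ten centimetres clear of the desk, and finish while still holding it there, level and still, with the rod and both boxes in place; never lift it unlocked, and leave the other things where they are.

Things in the scene. Friction and masses are not known exactly. Their poses are not given: they have to be found in the camera images.
- cryo_rack: Loose stainless freezer rack for two cryo boxes, 0.6 kg with them; 80 (x) by 84 mm (y), top sheet at 126 mm, handle to 176 mm. Origin: centre of its underside, z up; -x is its open front, roughly towards the robot (within 30 degrees). Three eyelet tabs (26 mm square, 5 mm thick) stick out of the front one above the other, at 10, 67 and 124 mm.
- rack_eye (a point): Centre of the top eyelet's hole, at rack x = -50 mm, y = 0, 126 mm above the rack's underside and 1 mm below the tab's top face. All three holes lie on this vertical axis, 12 mm wide, with a slightly flared mouth. Axes as the rack's.
- rack_handle (a point): Middle of the grey grip sleeve of the rack's handle, 168 mm above the rack's underside, 42 mm above its top sheet. The sleeve runs along the rack's x (front to back), 56 mm long, 14 mm wide (y), 16 mm high; legs at x = -33 and +33 mm. The loaded rack's centre of mass lies below it, 10 mm off at most; grip with 60 N or more. Axes as the rack's.
- rod: Loose steel locking rod, upright, 60 g (a 40 N grip holds it). Origin: centre of its foot, z along it. Shank 8 mm thick (foot 6 mm), 121 mm long, then a ribbed round grip 16 mm thick, 36 mm long, too wide for the eyelets. Starts in the narrow 9 mm well of the block, 40 mm deep, foot 10 mm above the desk. Home in the rack its grip rests on the top eyelet, its foot 6 mm above the desk.
- rod_grip (a point): Point on the rod's axis 147 mm above its foot, 26 mm above the lower end of its ribbed grip, 10 mm below its top: held with the TCP here, the fingertips still clear the eyelet tab when the rod is home.
- block: Fixed drilled aluminium block, 60 (x) by 96 (y) by 50 mm high. Origin: centre of its underside. The rod's well is at x = 0, y = -30 mm; four wider wells lie at y = +3 and +33 mm; two capped sample tubes, up to 111 mm above the desk, stand in those at y = +33 mm. Block and rack may change sides.
- box_lower: Cardboard cryo box with a lid, 76 x 76 x 51 mm, 90 g, lies loose on the rack's floor; origin: centre of its underside, 12 mm above the rack's underside.
- box_upper: Cardboard cryo box with a lid, 76 x 76 x 51 mm, 90 g, lies loose on the rack's shelf; origin: centre of its underside, 69 mm above the rack's underside.
- timer: Bystander: white timer, 66 x 62 x 18 mm, lies on the desk. Origin: centre of its underside.
- label_roll: Bystander: roll of white labels, 69 mm across, 41 mm high. Origin: centre of its underside.
- cup: Bystander: specimen cup with screw lid, 64 mm across, 64 mm high. Origin: centre of its underside.
- tube_rack: Bystander, fixed: rack full of capped sample tubes at the left edge of the desk, 246 mm (x) by 105 mm (y), 109 mm high. Origin: centre of its underside.
Mind the look-alikes: they are no part of the job. What is shaped like the box_lower but orange is not meant.

How it is judged:
By the outcome, as a careful person would: the job done as asked, in the order asked, and still so for the second after the job is handed in, while the arm keeps its last pose, push and grip.
It also fails if it takes over 54 s, if anything falls off the work surface, if the arm or the gripper's body presses on something with over 40 N, if the wrist force passes 120 N, or if a joint passes its speed limit or range.

### The arm

A 7-joint arm with a two-finger parallel gripper is mounted at the origin on a cart in front of the work surface, level with it; the furniture and walls round the work are solid. World frame = base frame: x ahead of the robot, y to its left, z up, the work surface at z = 0. Lengths are in m, angles in rad, forces in N, time in s.
With the tool pointing down it reaches from about 0.425 to 0.875 m from the base axis. Payload 8.4 kg.
Tool frame: the origin (TCP) lies between the finger pads, 19 mm behind the fingertips; this is the grasp point; z points along the fingers, y is the line along which they close (so a half turn about z gives the same grasp; the last joint's range is limited). The gripper opens to 87 mm and grips with 3 to 60 N. Pads are 19 mm wide; open, the fingers measure 117 mm over their backs; the gripper's body (75 mm by 190 mm) begins 51 mm behind the grasp point.
Start: joints at [-1.335, 0.333, 0.04, 1.465, -0.013, 1.343, -0.059], TCP at [0.214, 0.614, 0.241] pointing down, gripper open.
Joint ranges: [-2.58, 2.58], [-0.38, 2.09], [-1.3, 1.39], [0.25, 2.4], [-1.5, 4.64], [0.08, 2.09], [-2.65, 2.65]. Speed limits (rad/s): [2.22, 2.22, 2.79, 2.79, 3.14, 3.14, 3.14].

### API

Orientations are given as a rotation vector (axis times angle).
In Python, from workcell import r, eyes gives the robot as it stands.
- The arm moves only by the shell command python3 -m handwheel 'ROWS' [OPENING] [FORCE]. ROWS is JSON, a list of rows, each an object with "dp": the shift along the world's x, y, z scaled (see below), a list of three; "roll": the turn about the world's z scaled (see below). A call has 1 to 20 rows; each row shifts and turns the commanded pose from where the row before left it; what a row does not reach is not made up. The controller multiplies each number of a shift by 6 cm and each number of a turn by 6 degrees. A row lasts 1/8 s, in which the tool goes at most 62.5 mm and 10.7 degrees, less where a joint would pass 70% of its speed; a pose out of reach is approached as far as the arm can. A call with a number of a shift or a turn outside -1 to 1 is refused whole. A call with a gripper value outside its range is refused whole. OPENING is the opening, from 0 (shut) to 1 (fully open), set as the call begins (- or left out, the last holds). The fingers move at their own pace and stop on an object; FORCE is the grip in N (left out, the last holds). Time passes only in rows, so rows that do not move let the fingers close. It gives the time, the measured TCP pose, the force, the opening and the grip force at its end, in the units of the state.
- r.observe(): the state, without advancing time (a new reading comes with each control period).
- eyes.grab_frame(name): name is "side" or "top" or "wrist"; returns a dict with "image" (384x512x3 uint8, red, green, blue), "vfov" (degrees; the focal length in pixels is half the picture's height over the tangent of half this angle, whatever the lens; pixels are square), "cx", "cy" (the principal point, pixels), "D" ([k1, k2, p1, p2, k3] as OpenCV has them; the pictures are not rectified), "rvec" (rotation vector, rad) and "tvec" (3), from world to camera coordinates, as OpenCV has them; the wrist camera has in their place "hand_eye" (4x4, takes a point from camera to tool coordinates, whose origin is the TCP and whose axes are the flange's). Camera axes: x right, y down, z forward; pixel columns grow to the right and rows downward; lengths in m; the calibration is good to about 2 mm. A picture is of the moment at which its call begins: read the wrist's pose just before it. There is no depth.
- r.close_job(): hands the job in; it is judged then, once.
The state is a dict: "time": time; "joint_positions": joint angles; "dq": joint speeds; "joint_torque": joint torques, N m; "tool_pos": TCP position; "tcp_rot": TCP orientation; "force": force on the tool from outside, world axes, zero at the start; "torque": the same for the moment, N m; "gripper_width": finger opening in m; "grasp_force": force on a finger pad.
Only numpy, scipy, OpenCV 4.12 (cv2) and the standard library are available. Lean on these libraries where they do the work, as an engineer would, in place of code of your own. Each camera call takes 0.05 s, during which the arm holds its last target. There are 200 camera calls.

## Working session

There is one attempt and no reset: what is moved stays moved. The work goes in short steps, Python scripts to look and compute and a shell command to move; the robot and the scene stay as the last step left them, time stands still between calls to the robot, and variables do not carry over. Pictures are saved under pics/ and viewed, at most 10 in all, crops included, and the job is handed in when it is done.

```bash
ls; mkdir -p pics
python3 - <<'E'
from workcell import r, eyes
import cv2,pickle,numpy as np
s=r.observe();print({k:np.round(v,3) for k,v in s.items()})
ims=[]
for n in ("side","top"):
    f=eyes.grab_frame(n);pickle.dump(f,open(f'pics/{n}0.pkl','wb'))
    im=f['image'][:,:,::-1];cv2.imwrite(f'pics/{n}0.png',cv2.resize(im,(800,600),interpolation=cv2.INTER_CUBIC))
    print(n,f['vfov'],f['cx'],f['cy'],f['D'],f['rvec'],f['tvec'])
E
```

```text
pics
{'time': np.float64(0.0), 'joint_positions': array([-1.335,  0.334,  0.04 ,  1.466, -0.013,  1.343, -0.059]), 'dq': array([-0.001, -0.001, -0.003, -0.   ,  0.001, -0.001,  0.001]), 'joint_torque': array([-0.0000e+00, -6.5634e+01,  1.3350e+00, -4.0382e+01, -6.0000e-02,
        4.5000e-02,  0.0000e+00]), 'tool_pos': array([0.213, 0.613, 0.24 ]), 'tcp_rot': array([-5.240e-01, -3.097e+00,  3.000e-03]), 'force': array([ 0.524, -0.073,  0.051]), 'torque': array([ 0.023,  0.058, -0.045]), 'grasp_force': np.float64(0.0), 'gripper_width': np.float64(0.087)}
side 48.322321060010914 261.66051229837325 194.1933095247787 [-0.15531657  0.          0.          0.          0.        ] [ 2.0821773  -0.46395044  0.24259458] [-0.49138924  0.24127955  1.12202076]
top 53.74422160390232 254.58258135835962 189.62284935982277 [-0.02370596  0.          0.          0.          0.        ] [ 2.15724555 -2.13840135  0.17017796] [-0.02215403  0.58240874  1.18426479]
```

View pics/top0.png

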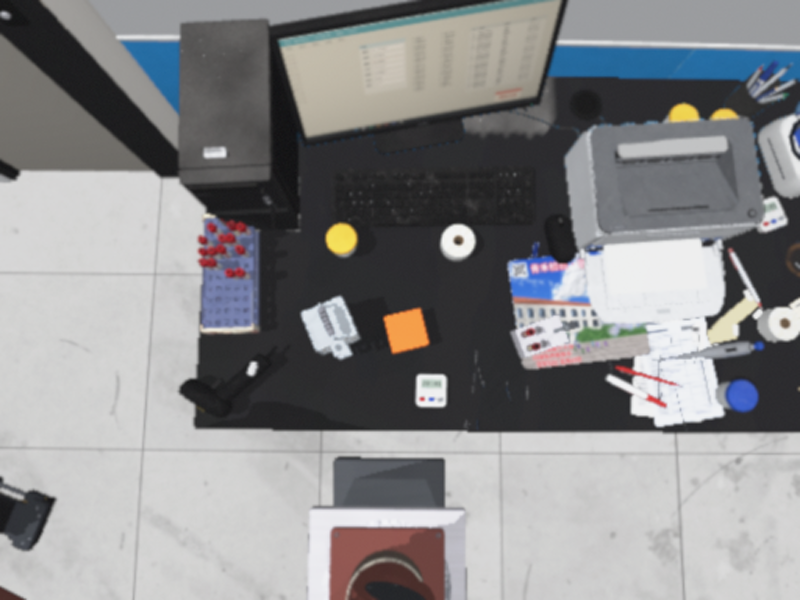

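View pics/side0.png

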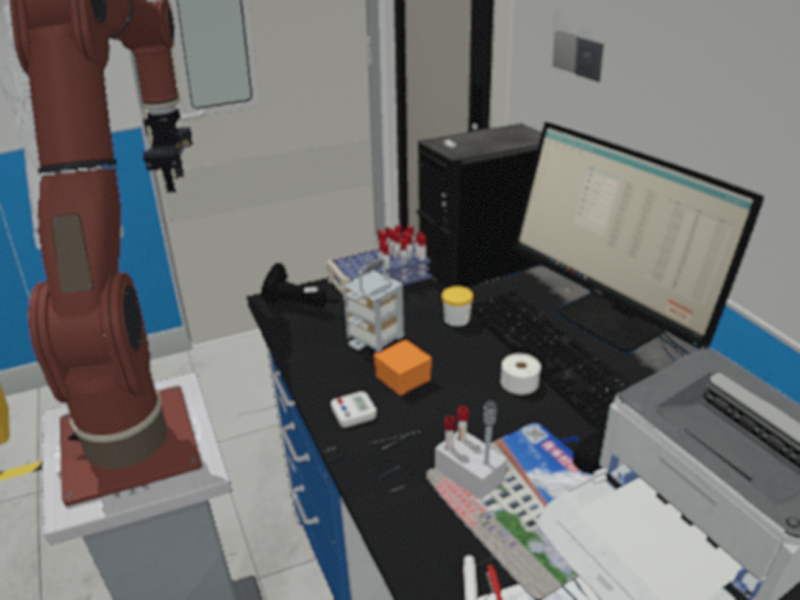

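The top view shows the rack at about (330,325) and the block at about (545,340), standing on a magazine. The orange box at (406,330) is the look-alike. The side view shows the rack at (373,310), and the block at (470,460) with two red tubes and the grey rod at (490,410–460). Next I'll enlarge these areas.

```bash
cat > h.py <<'E'
import cv2,pickle,numpy as np
from scipy.spatial.transform import Rotation as R
def K(f):
    h,w=f['image'].shape[:2];fl=h/2/np.tan(np.radians(f['vfov'])/2)
    return np.array([[fl,0,f['cx']],[0,fl,f['cy']],[0,0,1]])
def ext(f,s=None):
    "world->cam R,t"
    if 'rvec' in f: return cv2.Rodrigues(np.array(f['rvec'],float))[0],np.array(f['tvec'],float).ravel()
    T=np.eye(4);T[:3,:3]=R.from_rotvec(s['tcp_rot']).as_matrix();T[:3,3]=s['tool_pos']
    M=np.linalg.inv(T@np.array(f['hand_eye']));return M[:3,:3],M[:3,3]
def ray(f,uv,s=None):
    Rm,t=ext(f,s);p=cv2.undistortPoints(np.array([[uv]],float),K(f),np.array(f['D']))[0,0]
    return -Rm.T@t,Rm.T@np.array([p[0],p[1],1.])
def plane(f,uv,z,s=None):
    o,d=ray(f,uv,s);return o+d*(z-o[2])/d[2]
def tri(*rs):
    A=0;b=0
    for o,d in rs:
        d=d/np.linalg.norm(d);P=np.eye(3)-np.outer(d,d);A=A+P;b=b+P@o
    return np.linalg.solve(A,b)
def proj(f,X,s=None):
    Rm,t=ext(f,s);return cv2.projectPoints(np.atleast_2d(np.array(X,float)),cv2.Rodrigues(Rm)[0],t,K(f),np.array(f['D']))[0][:,0]
def crop(f,x,y,w,h,k):
    return cv2.resize(np.ascontiguousarray(f['image'][y:y+h,x:x+w,::-1]),(w*k,h*k),interpolation=cv2.INTER_CUBIC)
def load(n): return pickle.load(open(f'pics/{n}.pkl','rb'))
E
python3 - <<'E'
from h import *
t=load('top0');s=load('side0')
a=np.hstack([crop(t,185,182,50,37,8),crop(t,320,195,50,37,8)])
b=np.hstack([crop(s,210,165,50,38,8),crop(s,270,250,50,38,8)])
cv2.imwrite('pics/c1.png',np.vstack([a,b]))
print(proj(t,[[.5,0,0],[.5,.2,0],[.6,-.2,0]]))
E
```

```text
[[249.12830996 216.10907905]
 [188.89410012 215.55955906]
 [308.8349073  186.94609312]]
```

View pics/c1.png

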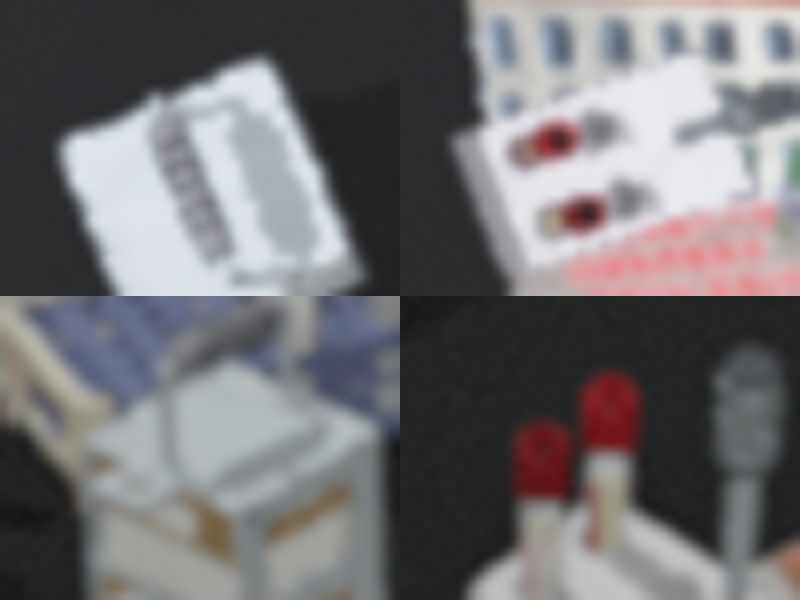

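The top crop shows the handle sleeve running from (205.6,195.8) to (213.1,214.5). The rod leaves the block at (355,212) and its grip tip is at (369,207). In the side crop the rod's top is at (313.7,256.5). The rod is the ribbed grey one, and the red-capped tubes are not it. The boxes in the rack are cardboard, so the orange one isn't meant.

Run:
```python
from h import *
from workcell import r,eyes
t=load('top0');s=load('side0')
print('rod tri',tri(ray(t,(368.7,206.9)),ray(s,(313.7,257))))
print('rod base', plane(t,(355,212),.05))
print('rod top plane',plane(t,(368.7,206.9),.165))
for z in(.168,.176): 
  a=plane(t,(205.6,195.8),z);b=plane(t,(213.1,214.5),z)
  print('handle',a,b,(a+b)/2,np.degrees(np.arctan2(*(a-b)[1::-1])),np.linalg.norm(a-b))
o=r.observe();print('toolR',R.from_rotvec(o['tcp_rot']).as_matrix().round(3).tolist())
f=eyes.grab_frame('wrist');print(f['vfov'],f['cx'],f['cy'],f['D'],np.round(f['hand_eye'],4).tolist())
```

```text
rod tri [ 0.51369061 -0.34501939  0.17386175]
rod base [ 0.51207022 -0.33981949  0.05      ]
rod top plane [ 0.51660095 -0.34873064  0.165     ]
handle [0.54440901 0.12584991 0.168     ] [0.49032111 0.10280375 0.168     ] [0.51736506 0.11432683 0.168     ] 23.078233210037343 0.05879308149354821
handle [0.54334775 0.12487434 0.176     ] [0.48965687 0.10199734 0.176     ] [0.51650231 0.11343584 0.176     ] 23.078233210037393 0.05836152515619193
toolR [[-0.944, 0.329, -0.0], [0.329, 0.944, -0.001], [-0.0, -0.001, -1.0]]
70.33931819636132 250.39422082832823 188.16956087607022 [-0.01926196  0.          0.          0.          0.        ] [[0.0004, -0.9598, -0.2806, 0.0769], [1.0, 0.0006, -0.0006, 0.0004], [0.0007, -0.2806, 0.9598, -0.1434], [0.0, 0.0, 0.0, 1.0]]
```

```bash
python3 -m handwheel '[{"dp":[0.1,-0.3,0.1],"roll":-1},{"dp":[0.22,-0.44,0.1],"roll":-1},{"dp":[0.22,-0.44,0.1],"roll":-1},{"dp":[0.22,-0.44,0.1],"roll":-1},{"dp":[0.22,-0.44,0.1],"roll":-1},{"dp":[0.22,-0.44,0],"roll":-1},{"dp":[0.22,-0.44,0],"roll":-1},{"dp":[0.22,-0.44,0],"roll":-1},{"dp":[0.22,-0.44,0],"roll":-1},{"dp":[0.22,-0.44,0],"roll":-1},{"dp":[0.22,-0.44,0],"roll":-1},{"dp":[0.22,-0.44,0],"roll":-1},{"dp":[0.22,-0.44,0],"roll":-1},{"dp":[0.22,-0.44,0],"roll":-1},{"dp":[0.22,-0.44,0],"roll":-1},{"dp":[0.22,-0.44,0],"roll":-1},{"dp":[0.22,-0.44,0],"roll":-1},{"dp":[0.22,-0.44,0],"roll":-1},{"dp":[0.22,-0.44,0],"roll":-1},{"dp":[0.2,-0.44,0],"roll":-1}]' 1 && python3 -m handwheel '[{"dp":[0,0,0],"roll":-1},{"dp":[0,0,0],"roll":-1},{"dp":[0,0,0],"roll":-1},{"dp":[0,0,0],"roll":0},{"dp":[0,0,0],"roll":0}]'
cat >> h.py <<'E'
def shot(name,cam='wrist'):
    from workcell import r,eyes
    s=r.observe();f=eyes.grab_frame(cam);f['s']=s;pickle.dump(f,open(f'pics/{name}.pkl','wb'))
    return f,s
def tip(s):
    M=R.from_rotvec(s['tcp_rot']).as_matrix();print('t',round(float(s['time']),2),'tcp',np.round(s['tool_pos'],4),'ydir',round(np.degrees(np.arctan2(M[1,1],M[0,1])),2),'tilt',np.round(M[:2,2],4),'q',np.round(s['joint_positions'],2),'F',np.round(s['force'],1),'w',round(float(s['gripper_width']),4),'gf',s['grasp_force'])
E
python3 - <<'E'
from h import *
f,s=shot('w1');tip(s);cv2.imwrite('pics/w1.png',cv2.resize(f['image'][:,:,::-1],(800,600),interpolation=cv2.INTER_CUBIC))
E
```

```text
time: 2.65
tool_pos: [0.4694, 0.0933, 0.2712]
tcp_rot: [-2.946, -1.09, 0.0]
force: [-0.9, 0.6, 0.5]
gripper_width: 0.0868
grasp_force: 0.0
time: 3.28
tool_pos: [0.4691, 0.0943, 0.2712]
tcp_rot: [-3.079, -0.625, 0.0]
force: [0.8, 0.7, 0.0]
gripper_width: 0.0869
grasp_force: 0.0
t 3.27 tcp [0.4691 0.0943 0.2712] ydir -67.05 tilt [-0.0002  0.    ] q [-0.85 -0.07  0.54  1.84  0.03  1.35 -1.49] F [0.8 0.7 0. ] w 0.0869 gf 0.0
```

View pics/w1.png

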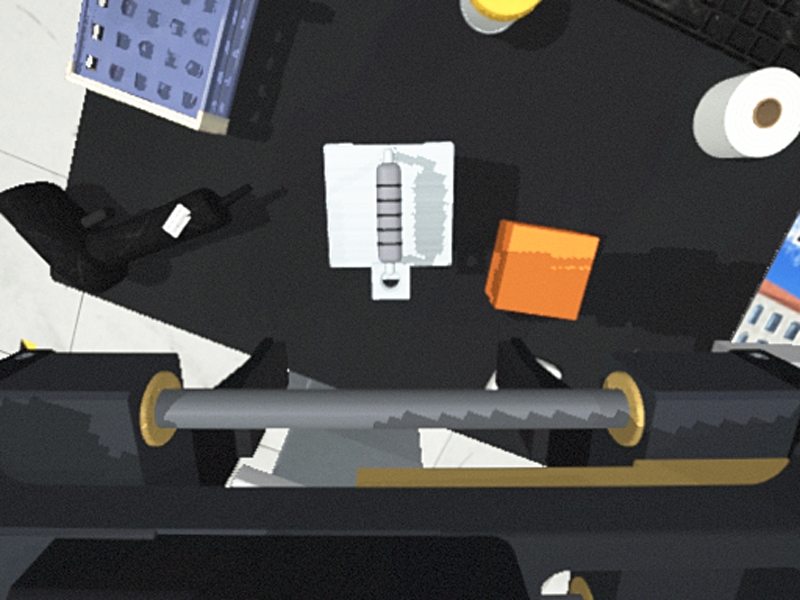

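The wrist view shows the rack squarely: sheet corners (324,143), (453,143), (453,266), (329,267), sleeve along (388,165)–(390,262), and top eyelet hole at about (391,279). I'll refine these with masks.

Run:
```python
from h import *
f=load('w1');s=f['s'];im=f['image'];g=cv2.cvtColor(im,cv2.COLOR_RGB2GRAY)
np.set_printoptions(linewidth=220)
print(g[168:194,234:266])
m=(g>150).astype(np.uint8);m[:,:200]=0;m[:,300:]=0;m[:85]=0;m[200:]=0
c=max(cv2.findContours(m,cv2.RETR_EXTERNAL,cv2.CHAIN_APPROX_NONE)[0],key=cv2.contourArea)[:,0]
print(cv2.boundingRect(c))
P=lambda uv,z:plane(f,uv,z,s)
cs=[P((u/1.5625,v/1.5625),.126) for u,v in((324,143),(453,143),(453,266),(329,267))]
print(np.round(cs,4),[np.linalg.norm(cs[i]-cs[i-1]).round(4) for i in range(4)])
# sleeve axis: rows
for v in range(106,168,6):
    row=g[v,225:275].astype(int);print(v,row[8:42])
```

```text
[[250 250 250 248 236 231 232 231 234 233 216 196 176 192 203 207 188 162 160 219 222 224 222 217 190 192 221 221 231 232 233 208]
 [254 253 252 248 241 240 241 242 241 243 244 244 227 244 255 255 246 219 198 253 253 251 250 248 226 232 252 252 242 244 242 193]
 [231 231 230 230 247 245 243 242 243 245 246 244 221 242 254 254 247 224 208 250 250 249 249 250 249 250 252 254 154 119 125 112]
 [ 71  67  68 127 253 249 243 243 246 248 249 248 221 241 251 252 246 223 201 252 250 249 249 249 249 250 253 255 117  35  40  43]
 [ 28  31  34 110 249 248 243 245 247 248 248 247 225 241 251 252 245 223 200 250 249 246 248 248 247 248 253 255 115  36  36  44]
 [ 42  40  41  97 230 251 247 247 247 248 246 243 226 242 250 251 245 222 201 239 243 246 247 247 247 247 253 254 118  39  35  42]
 [ 43  38  38  97 223 252 246 245 246 245 243 223 214 236 245 246 239 215 208 230 235 242 247 247 246 247 251 254 119  37  37  44]
 [ 48  42  37 100 233 252 248 246 247 244 227 216 231 237 236 232 227 224 235 241 237 238 245 246 247 248 252 254 121  38  39  44]
 [ 48  44  38 102 239 254 249 248 248 236 213 231 24
[... 3365 characters left out ...]
248 248 248 248 249 249 252 201 165 179 193 194 192 194 193 195 191 188 187 172 156 144 142 241 252 249 248 248 248 249 250 239 203]
148 [249 249 249 249 248 249 251 255 187 125 140 142 149 166 169 167 171 170 168 169 154 141 121 132 244 254 250 248 248 248 249 247 213 199]
154 [246 245 244 245 245 245 247 250 211 132 157 170 184 182 184 184 184 179 184 180 159 141 125 113 188 254 248 245 245 245 246 243 204 190]
160 [245 244 245 245 246 245 246 247 235 157 176 184 192 193 194 189 187 191 187 189 180 163 149 137 199 250 248 244 244 244 246 245 244 217]
166 [245 245 245 245 246 245 246 246 245 227 182 161 168 169 170 169 169 172 166 165 156 145 137 151 197 197 198 192 194 197 198 196 195 196]
```

Run:
```python
from h import *
f=load('w1');s=f['s']
e=plane(f,(249.6,179.4),.127,s);print('eye',e)
fe=[plane(f,(u,191.0),.127,s) for u in(237.3,261.9)];print('front edge',fe,np.linalg.norm(fe[0]-fe[1]))
ax=np.array([np.cos(np.radians(23)),np.sin(np.radians(23)),0]);print('eye from edge',(fe[0]+fe[1])/2+ax*.013)
# sleeve axis centre cols: row112 mid 248.0, row160 mid 249.6 ; ends
a=plane(f,(248.4,105),.168,s);b=plane(f,(249.3,167),.168,s);print('sleeve',a,b,(a+b)/2,np.linalg.norm(a-b),np.degrees(np.arctan2((a-b)[1],(a-b)[0])))
print('eye from handle',(a+b)/2-ax*.05)
```

```text
eye [0.47169458 0.09633921 0.127     ]
front edge [array([0.45426366, 0.10368346, 0.127     ]), array([0.4648353 , 0.07871701, 0.127     ])] 0.027112426305949216
eye from edge [0.47151604 0.09627974 0.127     ]
sleeve [0.54223682 0.12726002 0.168     ] [0.49209931 0.10521873 0.168     ] [0.51716806 0.11623937 0.168     ] 0.054768504360138706 23.731098194380287
eye from handle [0.47114282 0.09670282 0.168     ]
```

```bash
python3 -m handwheel '[{"dp":[0.05,-0.4,0]},{"dp":[0.07,-0.75,0]},{"dp":[0.07,-0.75,0]},{"dp":[0.07,-0.75,0]},{"dp":[0.07,-0.75,0]},{"dp":[0.07,-0.75,0]},{"dp":[0.07,-0.75,0]},{"dp":[0.07,-0.75,0]},{"dp":[0.07,-0.75,0]},{"dp":[0.07,-0.5,0]},{"dp":[0.05,-0.4,0]},{"dp":[0,0,0]},{"dp":[0,0,0]}]'
python3 - <<'E'
from h import *
f,s=shot('w2');tip(s);cv2.imwrite('pics/w2.png',crop(f,130,60,256,192,3))
E
```

```text
t 3.33 tcp [0.4691 0.0942 0.2712] ydir -67.07 tilt [-0.0001 -0.    ] q [-0.85 -0.07  0.54  1.84  0.03  1.35 -1.49] F [-0.4 -0.7  0.9] w 0.0871 gf 0.0validation failed for argument at $[0]...
```

View pics/w2.png

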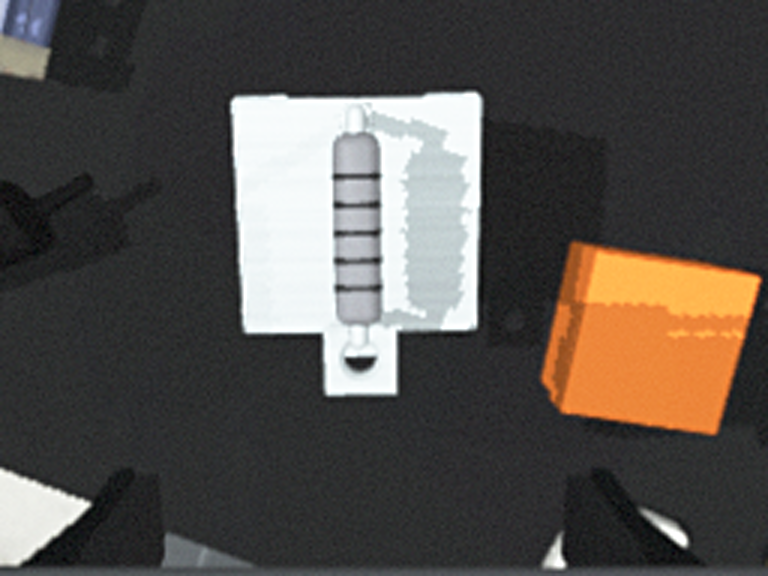

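The move was refused because every row needs a roll, so the arm hasn't moved. The picture shows the rack from the same pose, with the eyelet at crop (359,357) and the orange box clearly separate. I'll resend it with a roll in each row.

```bash
python3 -m handwheel '[{"dp":[0.05,-0.4,0],"roll":0},{"dp":[0.07,-0.75,0],"roll":0},{"dp":[0.07,-0.75,0],"roll":0},{"dp":[0.07,-0.75,0],"roll":0},{"dp":[0.07,-0.75,0],"roll":0},{"dp":[0.07,-0.75,0],"roll":0},{"dp":[0.07,-0.75,0],"roll":0},{"dp":[0.07,-0.75,0],"roll":0},{"dp":[0.07,-0.75,0],"roll":0},{"dp":[0.07,-0.5,0],"roll":0},{"dp":[0.05,-0.4,0],"roll":0},{"dp":[0,0,0],"roll":0},{"dp":[0,0,0],"roll":0}]'
python3 - <<'E'
from h import *
f,s=shot('w3');tip(s);cv2.imwrite('pics/w3.png',crop(f,130,60,256,192,3))
E
```

```text
time: 5.0
tool_pos: [0.5131, -0.343, 0.2711]
tcp_rot: [-3.079, -0.623, 0.0]
force: [-0.8, -0.2, -0.2]
gripper_width: 0.0872
grasp_force: 0.0
t 5.0 tcp [ 0.5131 -0.343   0.2711] ydir -67.13 tilt [-0.0003  0.0005] q [-0.22  0.35  0.96  1.54 -0.29  1.4  -0.41] F [-0.8 -0.2 -0.2] w 0.0872 gf 0.0
```

View pics/w3.png

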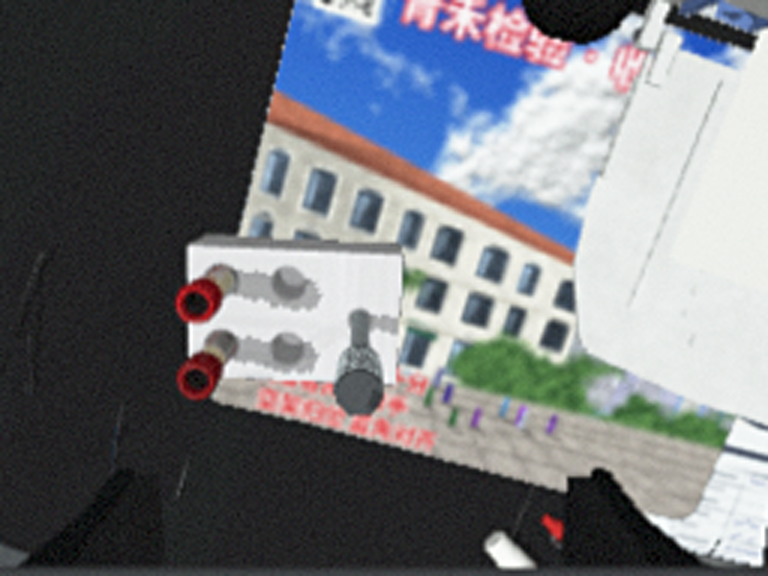

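The rod's round top is at crop (360,389), so about (249.8,189.2), and it enters the block at crop (361,317). The tubes are at (198,300) and (200,378), clear of it.

Run:
```python
from h import *
f=load('w3');s=f['s']
g=cv2.cvtColor(f['image'],cv2.COLOR_RGB2GRAY);np.set_printoptions(linewidth=200)
print(g[178:200,238:262])
print(plane(f,(249.8,189.2),.167,s),plane(f,(250,165.5),.05,s))
```

```text
[[235 234 232 235 233 204 172 147 110 133 128 152 111 116 107 152 133 144 201 236 233 237 233 231]
 [234 234 233 235 233 179 180 151 101 128 123 115 110 109  99 115 135 149 198 235 236 236 234 231]
 [234 234 233 231 220 178 193 168 121 134 148 118  97 107 126 113 120 144 170 230 236 235 234 232]
 [234 234 233 234 209 184 180 152 130 169 136 120 109 129 133 119 109 130 151 215 237 235 234 229]
 [234 232 232 234 208 174 154 111 110 145 143 113 115 119 122 123 112 119 131 204 241 237 234 230]
 [233 234 234 234 188 159 145 109 113  96  73  67  65  63  93 131 120 146 133 187 240 236 235 231]
 [234 233 235 228 185 155 123  68  79  85  88  85  84  81  74  74  86 141 129 178 244 236 233 230]
 [236 235 236 221 181 111  72  83  87  92  88  88  86  89  89  84  74  84 108 165 245 238 234 232]
 [228 228 229 207 141  75  81  90  91  90  88  85  91  89  85  86  81  68  74 148 251 242 236 234]
 [184 185 183 157  97  84  87  94  89  89  89  88  91  89  84  81  91  83  73 124 228 222 219 227]
 [170 163 149 106  72  88  89  86  90  91  87  87  86  87  85  86  90  86  85 107 152 150 158 191]
 [168 179 1
[... 454 characters left out ...]
  61  70 124 195 201 176 164]
 [182 182 184 184 128  89  83  85  91  88  89  88  90  91  80  63  61  55  86 168 193 179 154 143]
 [181 184 180 192 192 130  88  84  84  87  90  90  93  84  76  68  57  70 120 173 189 178 162 146]
 [164 168 173 187 192 170 129  87  82  87  85  89  84  90  82  76  77 137 175 182 194 191 176 163]
 [168 174 171 158 165 167 165 121  82  82  90  86  92  89  83  88 138 189 189 189 190 189 177 177]
 [177 175 168 158 174 167 167 165 130 129 146 130 121 121 107 130 191 188 183 185 184 174 167 178]
 [182 177 166 166 184 185 171 179 188 192 193 172 163 163 165 184 198 189 173 171 178 168 166 179]]
[ 0.51641406 -0.3408569   0.167     ] [ 0.51575358 -0.34130913  0.05      ]
```

```bash
python3 -m handwheel '[{"dp":[0.035,0.033,-0.2],"roll":0},{"dp":[0,0,-0.4],"roll":0},{"dp":[0,0,-0.4],"roll":0},{"dp":[0,0,-0.4],"roll":0},{"dp":[0,0,-0.3],"roll":0},{"dp":[0,0,-0.2],"roll":0},{"dp":[0,0,0],"roll":0},{"dp":[0,0,0],"roll":0}]' 1 && python3 -m handwheel '[{"dp":[0,0,0],"roll":0},{"dp":[0,0,0],"roll":0},{"dp":[0,0,0],"roll":0},{"dp":[0,0,0],"roll":0},{"dp":[0,0,0],"roll":0},{"dp":[0,0,0],"roll":0}]' 0 55
python3 -c "
from h import *
f,s=shot('w4');tip(s);print(s['torque'])"
```

```text
time: 6.05
tool_pos: [0.5154, -0.342, 0.158]
tcp_rot: [3.079, 0.621, 0.001]
force: [-1.0, 0.4, 0.3]
gripper_width: 0.087
grasp_force: 0.0
time: 6.8
tool_pos: [0.5151, -0.3417, 0.1572]
tcp_rot: [-3.079, -0.621, 0.0]
force: [-0.1, -0.8, -0.4]
gripper_width: 0.0349
grasp_force: 0.0
t 6.8 tcp [ 0.5151 -0.3417  0.1572] ydir -67.18 tilt [-0.0001  0.0001] q [-0.18  0.44  0.91  1.69 -0.37  1.2  -0.36] F [-0.1 -0.8 -0.4] w 0.0349 gf 0.0
[-0.10051405  0.10157317 -0.0098427 ]
```

```bash
python3 -m handwheel '[{"dp":[0,0,0],"roll":0},{"dp":[0,0,0],"roll":0},{"dp":[0,0,0],"roll":0},{"dp":[0,0,0],"roll":0},{"dp":[0,0,0],"roll":0}]' 0 55
python3 -c "
from h import *
f,s=shot('w4');tip(s);print(s['torque'])"
```

```text
time: 7.48
tool_pos: [0.5151, -0.3417, 0.1572]
tcp_rot: [-3.079, -0.621, -0.0]
force: [-1.1, 0.6, 0.0]
gripper_width: 0.0147
grasp_force: 55.0
t 7.47 tcp [ 0.5151 -0.3417  0.1572] ydir -67.18 tilt [-0.      0.0001] q [-0.18  0.44  0.91  1.69 -0.37  1.2  -0.36] F [-1.1  0.6  0. ] w 0.0147 gf 54.99727095477283
[-0.01531935  0.193905   -0.02339599]
```

```bash
python3 -m handwheel '[{"dp":[0,0,0.1],"roll":0},{"dp":[0,0,0.25],"roll":0},{"dp":[0,0,0.4],"roll":0},{"dp":[0,0,0.5],"roll":0},{"dp":[0,0,0.5],"roll":0},{"dp":[0,0,0.5],"roll":0},{"dp":[0,0,0.33],"roll":0},{"dp":[-0.04,0.3,0],"roll":0.1},{"dp":[-0.08,0.7,0],"roll":0},{"dp":[-0.08,0.75,0],"roll":0},{"dp":[-0.08,0.75,0],"roll":0},{"dp":[-0.08,0.75,0],"roll":0},{"dp":[-0.08,0.75,0],"roll":0},{"dp":[-0.08,0.75,0],"roll":0},{"dp":[-0.08,0.75,0],"roll":0},{"dp":[-0.08,0.75,0],"roll":0},{"dp":[-0.05,0.55,0],"roll":0},{"dp":[0,0.3,0],"roll":0},{"dp":[0,0.2,0],"roll":0},{"dp":[0,0,0],"roll":0}]' && python3 -m handwheel '[{"dp":[0,0,0],"roll":0},{"dp":[0,0,0],"roll":0}]'
python3 - <<'E'
from h import *
f,s=shot('w5');tip(s);cv2.imwrite('pics/w5.png',crop(f,150,90,200,150,4))
t,_=shot('side5','side');cv2.imwrite('pics/s5.png',crop(t,190,120,100,120,5))
E
```

```text
time: 10.02
tool_pos: [0.4715, 0.096, 0.312]
tcp_rot: [3.076, 0.637, -0.0]
force: [0.3, -0.1, -0.7]
gripper_width: 0.0148
grasp_force: 55.0
time: 10.28
tool_pos: [0.4714, 0.0953, 0.3121]
tcp_rot: [-3.077, -0.635, -0.0]
force: [-0.1, 0.0, -0.4]
gripper_width: 0.0149
grasp_force: 55.0
t 10.28 tcp [0.4714 0.0953 0.3121] ydir -66.67 tilt [0.0001 0.0001] q [-0.91 -0.08  0.59  1.77  0.05  1.44 -1.49] F [-0.1  0.  -0.4] w 0.0149 gf 54.99509638175368
```

View pics/w5.png

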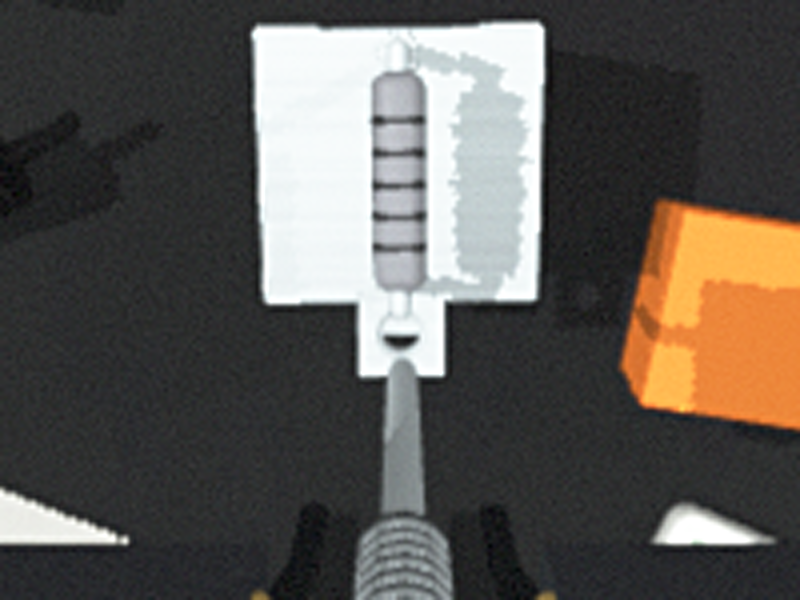

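View pics/s5.png

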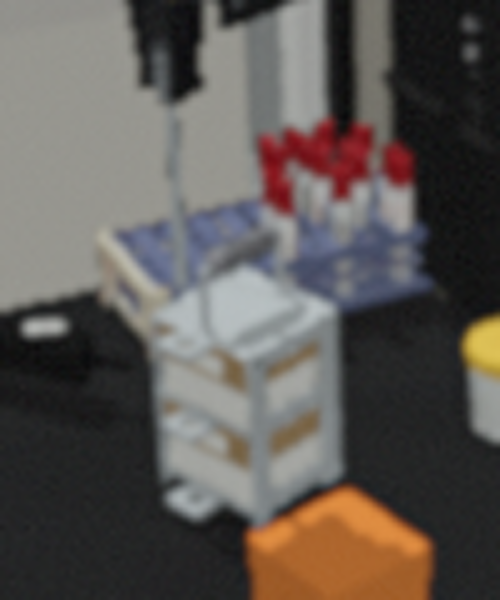

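The wrist crop shows the rod foot ending at (401,357). Behind it are the tab (columns 358–446, front edge at row 377) and the hole around (402,330). In the side view the rod hangs upright above the rack front. I'll compare the foot and the eye in the same picture.

Run:
```python
from h import *
f=load('w5');s=f['s'];np.set_printoptions(linewidth=220)
g=cv2.cvtColor(f['image'],cv2.COLOR_RGB2GRAY)
print(g[163:190,236:265])
q=lambda u,v:((u+.5)/4-.5+150,(v+.5)/4-.5+90)
ax=np.array([np.cos(np.radians(23.3)),np.sin(np.radians(23.3)),0])
print('foot',plane(f,q(401,368),s['tool_pos'][2]-.147,s),'eye',plane(f,q(402,377),.127,s)+ax*.013)
```

```text
[[251 251 250 238 236 244 243 244 246 246 238 225 235 247 236 198 170 228 231 226 223 218 197 221 225 231 230 206 209]
 [249 250 246 239 243 242 241 241 242 243 243 235 248 255 252 227 200 252 252 250 250 248 233 250 253 241 243 196 190]
 [178 174 174 198 248 245 243 243 245 246 248 232 247 254 249 228 201 252 250 248 248 249 249 253 254 130 121 122 114]
 [ 56  50  61 142 253 247 245 248 249 249 249 233 246 254 248 226 208 252 250 249 249 249 250 254 255  90  27  45  44]
 [ 39  34  43 145 254 248 244 247 248 248 246 227 243 253 247 224 209 246 249 248 247 247 249 254 255  88  26  35  43]
 [ 46  37  48 147 254 249 246 245 246 245 234 202 229 241 238 211 210 233 245 247 247 247 248 253 254  83  28  42  44]
 [ 49  36  51 149 255 249 246 246 246 229 217 223 226 227 227 217 231 234 236 245 248 246 248 252 255  86  34  37  42]
 [ 48  40  53 155 255 251 248 248 241 212 230 246 244 239 242 242 245 242 237 240 245 249 248 254 255  90  31  45  39]
 [ 47  45  56 159 255 254 250 250 231 219 247 249 250 248 250 249 249 250 246 239 246 250 251 254 255  96  31  42  47]
 [ 42  39  54 156 255 253 250
[... 1492 characters left out ...]
  85  81  36  38  43  44]
 [ 44  46  46  39  41  43  39  32  35  36  77 177 165 153 145 147 141 131  88  37  27  28  27  33  37  38  45  38  41]
 [ 46  40  49  39  48  37  40  45  39  44  93 179 166 153 145 141 142 138  90  42  41  44  43  42  48  42  45  45  43]
 [ 49  43  46  44  43  49  48  43  46  51  96 177 168 156 150 144 141 139  95  42  44  44  50  40  40  43  45  47  45]
 [ 45  47  45  44  47  45  47  45  43  49 100 173 167 154 146 144 142 141 101  45  44  39  41  40  45  47  44  40  40]
 [ 47  46  47  46  43  46  43  38  40  48 101 172 163 152 147 140 140 143 113  47  43  47  45  47  49  47  43  46  44]]
foot [0.47119292 0.0958049  0.16513216] eye [0.4713498  0.09553639 0.127     ]
```

```bash
python3 -m handwheel '[{"dp":[0,0,-0.2],"roll":0},{"dp":[0,0,-0.2],"roll":0},{"dp":[0,0,-0.15],"roll":0},{"dp":[0,0,-0.15],"roll":0},{"dp":[0,0,-0.1],"roll":0},{"dp":[0,0,0],"roll":0},{"dp":[0,0,0],"roll":0}]'
python3 - <<'E'
from h import *
f,s=shot('w6');tip(s);print(s['torque'])
t,_=shot('side6','side');cv2.imwrite('pics/s6.png',np.hstack([crop(f,200,80,100,120,4),crop(t,205,140,80,96,5)]))
E
```

```text
time: 11.25
tool_pos: [0.4714, 0.0963, 0.2643]
tcp_rot: [-3.076, -0.638, -0.001]
force: [-0.7, 0.2, -0.5]
gripper_width: 0.0147
grasp_force: 55.0
t 11.25 tcp [0.4714 0.0963 0.2643] ydir -66.58 tilt [0.0004 0.0002] q [-0.91 -0.06  0.6   1.85  0.03  1.34 -1.48] F [-0.7  0.2 -0.5] w 0.0147 gf 54.995076823979616
[-0.0751023   0.14418378 -0.03760331]
```

View pics/s6.png

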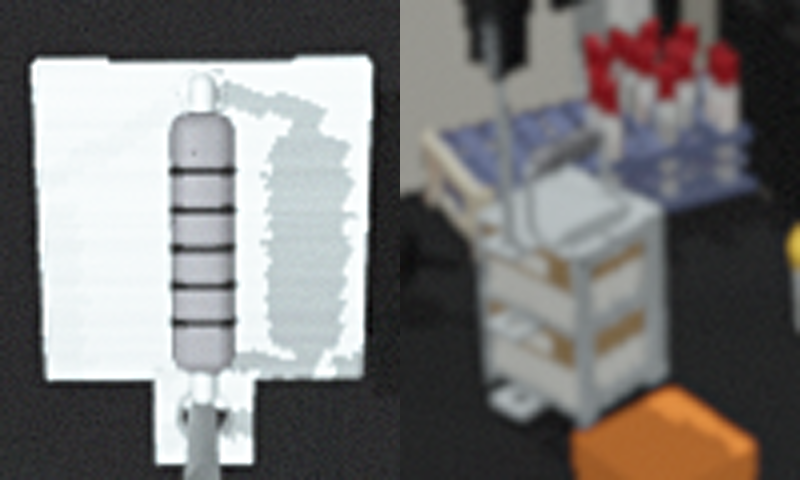

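The rod foot has entered the top eyelet, at crop (203,405–470) in the wrist half. There is no contact force, so I'll go on down.

```bash
python3 -m handwheel '[{"dp":[0,0,-0.15],"roll":0},{"dp":[0,0,-0.2],"roll":0},{"dp":[0,0,-0.2],"roll":0},{"dp":[0,0,-0.2],"roll":0},{"dp":[0,0,-0.15],"roll":0},{"dp":[0,0,-0.1],"roll":0},{"dp":[0,0,0],"roll":0}]' && python3 -m handwheel '[{"dp":[0,0,-0.15],"roll":0},{"dp":[0,0,-0.2],"roll":0},{"dp":[0,0,-0.1],"roll":0},{"dp":[0,0,0],"roll":0}]'
python3 - <<'E'
from h import *
f,s=shot('w7');tip(s);print(s['torque'])
E
```

```text
time: 12.22
tool_pos: [0.4711, 0.0962, 0.2037]
tcp_rot: [3.076, 0.637, -0.001]
force: [-0.4, 0.5, -0.3]
gripper_width: 0.0145
grasp_force: 55.0
time: 12.72
tool_pos: [0.4709, 0.0961, 0.1764]
tcp_rot: [3.076, 0.637, -0.002]
force: [-0.2, 0.3, 0.0]
gripper_width: 0.0148
grasp_force: 55.0
t 12.72 tcp [0.4709 0.0961 0.1764] ydir -66.59 tilt [-0.001  -0.0006] q [-0.9   0.02  0.62  1.97 -0.01  1.15 -1.44] F [-0.2  0.3  0. ] w 0.0148 gf 54.99500968493521
[-0.09842971  0.11977444  0.01504482]
```

```bash
python3 -m handwheel '[{"dp":[0.005,0,-0.1],"roll":0},{"dp":[0,0,-0.1],"roll":0},{"dp":[0,0,-0.1],"roll":0},{"dp":[0,0,-0.05],"roll":0},{"dp":[0,0,-0.02],"roll":0},{"dp":[0,0,0],"roll":0},{"dp":[0,0,0],"roll":0}]'
python3 - <<'E'
from h import *
f,s=shot('w8');tip(s);print(s['torque'])
E
```

```text
time: 13.65
tool_pos: [0.4717, 0.0963, 0.155]
tcp_rot: [-3.076, -0.637, -0.0]
force: [0.3, 0.7, -1.2]
gripper_width: 0.0144
grasp_force: 55.0
t 13.65 tcp [0.4717 0.0963 0.155 ] ydir -66.59 tilt [0.0003 0.0002] q [-0.89  0.05  0.62  2.   -0.03  1.1  -1.42] F [ 0.3  0.7 -1.2] w 0.0144 gf 54.99517975375056
[-0.11695108  0.11288953  0.01862904]
```

```bash
python3 -m handwheel '[{"dp":[0,0,-0.02],"roll":0},{"dp":[0,0,0],"roll":0},{"dp":[0,0,0],"roll":0}]' && python3 -m handwheel '[{"dp":[0,0,0],"roll":0},{"dp":[0,0,0],"roll":0},{"dp":[0,0,0],"roll":0},{"dp":[0,0,0],"roll":0},{"dp":[0,0,0],"roll":0},{"dp":[0,0,0],"roll":0},{"dp":[0,0,0],"roll":0}]' 1 && python3 -m handwheel '[{"dp":[0,0,0.3],"roll":0},{"dp":[0,0,0.5],"roll":0},{"dp":[0,0,0.5],"roll":0},{"dp":[0,0,0.4],"roll":0},{"dp":[0,0,0.2],"roll":0},{"dp":[0,0,0],"roll":0},{"dp":[0,0,0],"roll":0}]'
python3 - <<'E'
from h import *
f,s=shot('w9');tip(s)
t,_=shot('side9','side');cv2.imwrite('pics/s9.png',np.hstack([crop(f,200,80,100,120,4),crop(t,205,140,80,96,5)]))
E
```

```text
time: 14.08
tool_pos: [0.4716, 0.0962, 0.1536]
tcp_rot: [-3.076, -0.637, 0.0]
force: [0.7, 0.0, -0.7]
gripper_width: 0.0147
grasp_force: 55.0
time: 14.95
tool_pos: [0.4716, 0.0963, 0.1537]
tcp_rot: [-3.076, -0.638, -0.0]
force: [0.2, -0.8, 1.0]
gripper_width: 0.0766
grasp_force: 0.0
time: 15.82
tool_pos: [0.4711, 0.0961, 0.2666]
tcp_rot: [3.076, 0.637, -0.002]
force: [0.1, 0.5, -0.1]
gripper_width: 0.0871
grasp_force: 0.0
t 15.82 tcp [0.4711 0.0961 0.2666] ydir -66.58 tilt [-0.0013 -0.0007] q [-0.91 -0.06  0.6   1.85  0.04  1.35 -1.48] F [ 0.1  0.5 -0.1] w 0.0871 gf 0.0
```

View pics/s9.png

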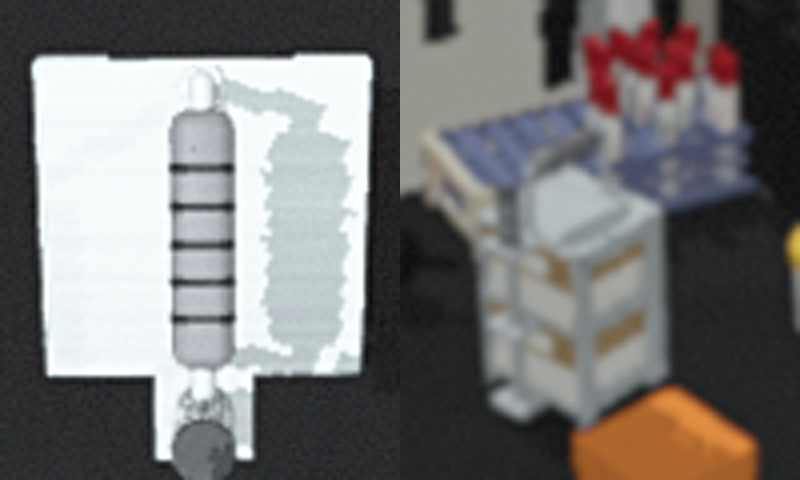

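The rod is home: its grip top is at wrist crop (203,450), just above the tab, and in the side view the shank runs through all three eyelets. Next is the handle, at about (0.5173, 0.1162, 0.168), which the sleeve and the eye + 50 mm both give.

```bash
python3 -m handwheel '[{"dp":[0.25,0.11,0],"roll":0},{"dp":[0.3,0.13,0],"roll":0},{"dp":[0.22,0.095,0],"roll":0},{"dp":[0,0,-0.3],"roll":0},{"dp":[0,0,-0.4],"roll":0},{"dp":[0,0,-0.4],"roll":0},{"dp":[0,0,-0.3],"roll":0},{"dp":[0,0,-0.2],"roll":0},{"dp":[0,0,-0.04],"roll":0},{"dp":[0,0,0],"roll":0},{"dp":[0,0,0],"roll":0}]' 1
python3 - <<'E'
from h import *
f,s=shot('w10');tip(s)
E
```

```text
time: 17.3
tool_pos: [0.5182, 0.1165, 0.1699]
tcp_rot: [-3.076, -0.637, -0.002]
force: [-0.6, -0.0, 0.6]
gripper_width: 0.0866
grasp_force: 0.0
t 17.3 tcp [0.5182 0.1165 0.1699] ydir -66.58 tilt [0.001  0.0006] q [-0.88  0.15  0.63  1.87 -0.1   1.14 -1.37] F [-0.6 -0.   0.6] w 0.0866 gf 0.0
```

```bash
python3 -m handwheel '[{"dp":[0,0,-0.03],"roll":0},{"dp":[0,0,0],"roll":0},{"dp":[0,0,0],"roll":0},{"dp":[0,0,0],"roll":0},{"dp":[0,0,0],"roll":0},{"dp":[0,0,0],"roll":0},{"dp":[0,0,0],"roll":0},{"dp":[0,0,0],"roll":0},{"dp":[0,0,0],"roll":0},{"dp":[0,0,0],"roll":0},{"dp":[0,0,0],"roll":0},{"dp":[0,0,0],"roll":0}]' 0 60
python3 - <<'E'
from h import *
f,s=shot('w11');tip(s);print(s['torque'])
E
```

```text
time: 18.85
tool_pos: [0.5177, 0.1164, 0.1674]
tcp_rot: [-3.076, -0.638, 0.0]
force: [0.5, 0.5, -0.9]
gripper_width: 0.0133
grasp_force: 60.0
t 18.85 tcp [0.5177 0.1164 0.1674] ydir -66.58 tilt [-0.0001  0.0001] q [-0.87  0.16  0.63  1.88 -0.1   1.14 -1.37] F [ 0.5  0.5 -0.9] w 0.0133 gf 59.99784288927913
[-0.00604314  0.18498774  0.06741698]
```

```bash
python3 -m handwheel '[{"dp":[0,0,0.03],"roll":0},{"dp":[0,0,0.06],"roll":0},{"dp":[0,0,0.1],"roll":0},{"dp":[0,0,0.15],"roll":0},{"dp":[0,0,0.2],"roll":0},{"dp":[0,0,0.25],"roll":0},{"dp":[0,0,0.25],"roll":0},{"dp":[0,0,0.25],"roll":0},{"dp":[0,0,0.25],"roll":0},{"dp":[0,0,0.2],"roll":0},{"dp":[0,0,0.15],"roll":0},{"dp":[0,0,0.1],"roll":0},{"dp":[0,0,0.08],"roll":0},{"dp":[0,0,0.05],"roll":0},{"dp":[0,0,0.03],"roll":0},{"dp":[0,0,0],"roll":0},{"dp":[0,0,0],"roll":0},{"dp":[0,0,0],"roll":0},{"dp":[0,0,0],"roll":0}]' 0 60
python3 - <<'E'
from h import *
f,s=shot('w12');tip(s);print(s['torque'])
a=load('w11');d=np.abs(a['image'].astype(int)-f['image']).sum(2)
# rack is rigid in the hand: compare sheet mask before/after lift
def cn(F):
    g=cv2.cvtColor(F['image'],cv2.COLOR_RGB2GRAY);m=(g>185).astype(np.uint8);m[:,:150]=0;m[:,350:]=0
    c=max(cv2.findContours(m,cv2.RETR_EXTERNAL,cv2.CHAIN_APPROX_NONE)[0],key=cv2.contourArea)
    return cv2.boundingRect(c),cv2.contourArea(c),cv2.boxPoints(cv2.minAreaRect(c)).round(1).tolist()
print(cn(a));print(cn(f))
t,_=shot('side12','side')
t9=load('side9')
# rack top sheet and lower tab in the side view: white-ish masks
for n,F,yo in(('before',t9,140),('after',t,70)):
    print(n,proj(F,[[.4715,.0963,.163+(.1674<0)],[.4715,.0963,.006]]).round(1).tolist())
z=s['tool_pos'][2]-.1674
print('lift',z,'expected rod/rack px',proj(t,[[.4715,.0963,.163+z],[.4715,.0963,.127+z],[.4715,.0963,.006+z]]).round(1).tolist())
E
```

```text
time: 21.28
tool_pos: [0.5178, 0.1164, 0.2964]
tcp_rot: [3.076, 0.637, -0.0]
force: [-0.7, 0.7, -6.3]
gripper_width: 0.0133
grasp_force: 60.0
t 21.27 tcp [0.5178 0.1164 0.2964] ydir -66.59 tilt [-0.0001 -0.0001] q [-0.9   0.05  0.63  1.7  -0.03  1.4  -1.43] F [-0.7  0.7 -6.3] w 0.0133 gf 59.99282497912645
[-0.00488626  0.09855714 -0.00736961]
((190, 163, 121, 73), 6196.0, [[190.0, 163.0], [310.0, 163.0], [310.0, 235.0], [190.0, 235.0]])
((190, 163, 121, 72), 5922.5, [[190.0, 163.0], [310.0, 163.0], [310.0, 234.0], [190.0, 234.0]])
before [[226.3, 177.1], [229.1, 220.2]]
after [[226.3, 177.1], [229.1, 220.2]]
lift 0.1289618100813792 expected rod/rack px [[223.9, 137.5], [224.6, 149.0], [226.9, 185.2]]
```

Run:
```python
from h import *
a,f=load('w11'),load('w12')
z=f['s']['tool_pos'][2]-.1674
for n,F,dz in(('before',a,0),('after',f,z)):
    u,v=proj(F,[[.4715,.0963,.163+dz]],F['s'])[0].round().astype(int);print(n,u,v,F['image'][v-4:v+5:4,u-12:u+13:3].mean(2).astype(int).tolist() if v<380 else 'out')
t9,t=load('side9'),load('side12')
tp=np.ascontiguousarray(t9['image'][172:226,218:236]);q=cv2.matchTemplate(np.ascontiguousarray(t['image'][100:220,200:260]),tp,cv2.TM_CCOEFF_NORMED)
_,m,_,l=cv2.minMaxLoc(q);print('rod+front patch: score',m,'moved to',l[0]+200,l[1]+100,'from 218 172; expected shift',(proj(t,[[.4715,.0963,.08+z]])-proj(t,[[.4715,.0963,.08]])).round(1))
g=[cv2.cvtColor(x['image'],cv2.COLOR_RGB2GRAY) for x in(t9,t)]
# rod profile across the shank between eyelets, z=.04 and .10
for h in(.04,.10,.14):
    for k,(F,dz) in enumerate(((t9,0),(t,z))):
        u,v=proj(F,[[.4715,.0963,h+dz]])[0].round().astype(int);print(h,k,g[k][v,u-6:u+8].tolist())
_,s=shot('w13');tip(s)
```

```text
before 251 312 [[113, 112, 112, 113, 111, 111, 117, 110, 110], [54, 56, 50, 52, 50, 54, 50, 52, 56], [37, 40, 45, 40, 37, 42, 41, 45, 41]]
after 251 312 [[104, 103, 100, 105, 100, 103, 107, 101, 102], [43, 52, 47, 49, 46, 50, 45, 45, 47], [46, 40, 32, 43, 38, 40, 35, 38, 42]]
rod+front patch: score 0.5761322379112244 moved to 211 142 from 218 172; expected shift [[ -2.3 -37.1]]
0.04 0 [141, 161, 166, 161, 147, 135, 138, 152, 158, 154, 149, 142, 130, 112]
0.04 1 [139, 139, 156, 162, 158, 145, 132, 137, 152, 156, 155, 150, 139, 125]
0.1 0 [110, 133, 154, 164, 159, 144, 133, 136, 148, 153, 149, 147, 142, 127]
0.1 1 [131, 148, 161, 161, 152, 140, 128, 129, 134, 140, 141, 140, 137, 123]
0.14 0 [142, 149, 154, 135, 109, 100, 94, 110, 136, 144, 153, 173, 185, 187]
0.14 1 [154, 166, 166, 149, 119, 103, 101, 103, 108, 123, 134, 135, 138, 141]
t 21.38 tcp [0.5178 0.1164 0.2964] ydir -66.58 tilt [-0.0001 -0.    ] q [-0.9   0.05  0.63  1.7  -0.03  1.4  -1.43] F [-0.1  0.3 -6.7] w 0.0137 gf 59.99280435964465
```

After the lift, the rod's brightness profiles (two shank heights and the grip) sit where they were on the rack, shifted with it. The load is 6.3–6.7 N, the expected weight of rack, boxes and rod. The sheet hasn't moved in the hand and the tool is level, so I'm handing in.

```bash
python3 -c "
from workcell import r
print(r.close_job())"
```

```text
the job is handed in; nothing more can be done
None
```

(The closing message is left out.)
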